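# Set and clamp the bender's stop dial

## Robot

A 6-joint arm with a two-finger parallel gripper is mounted at the origin on the work surface. World frame = base frame: x ahead of the robot, y to its left, z up, the work surface at z = 0. Lengths are in mm, angles in rad, forces in N, time in s.
With the tool pointing down it reaches from about 350 to 875 mm from the base axis. Payload 4.2 kg.
Tool frame: the origin (TCP) lies at the very end of the fingers, on their centre line; the grasp point (between the pads) lies arm.grip_depth behind it (arm.grip_depth is the distance from the TCP to the grasp point, in mm); x points along the fingers, y is the direction in which the jaws open and shut, and the axes are right-handed (so a half turn about x gives the same grasp; the last joint's range is limited). The gripper opens to 85 mm and grips with 20 to 120 N. Pads are 22 mm wide; open, the fingers measure 114 mm over their backs; the gripper's body (76 mm by 85 mm) begins 54 mm behind the grasp point. The pads swing forward as they close: fully open they stand 13 mm farther back than shut.
Start: joints at [-0.844, 0.385, 0.008, 0, -1.194, -0.259], TCP at [281.838, -557.823, 231.312] pointing down, gripper open.
Joint ranges: [-3.14, 3.14], [-1.21, 2.06], [-1.07, 1.41], [-3.16, 2.05], [-2.99, -0.16], [-3.1, 3.1]. Speed limits (rad/s): [2.79, 2.79, 3.14, 3.14, 3.14, 3.14].

## Interface

Orientations are given as a unit quaternion [x, y, z, w].
In Python, from bench import arm, get_image, models gives the robot as it stands.
- The arm moves only by the tool arm_command, never from a script. Its argument "rows" is a list of rows, each an object of numbers: "dx", "dy", "dz": the shift along the tool's x, y, z in m; "wx", "wy", "wz": the turn, a rotation vector about the tool's x, y, z in degrees; "gripper": the closure, from -1 (fully open) to 1 (shut). A call has exactly 8 rows; each row is the pose to reach, as a shift and turn from the pose measured when the call began, along the tool's axes at that moment; what a row does not reach only later rows make up. A row lasts 1/10 s, in which the tool goes at most 50 mm and 8.59 degrees, less where a joint would pass 70% of its speed; a pose out of reach is approached as far as the arm can. A call with a gripper value outside its range is refused whole. The fingers move at their own pace and stop on an object; the grip force is fixed at half the most. Time passes only in rows, so rows that repeat a pose let the fingers close, or fill a call up. It gives the time, the measured TCP pose, the force and the opening at its end, in the units of the state.
- arm.read_state(): the state, without advancing time (a new reading comes with each control period).
- get_image(name): name is "scene" or "top" or "wrist"; returns a dict with "img" (420x560x3 uint8, red, green, blue), "K" (3x3 intrinsics, pixels), "rvec" (rotation vector, rad) and "tvec" (3), from world to camera coordinates, as OpenCV has them; the wrist camera has in their place "T_tool_cam" (4x4, takes a point from camera to tool coordinates, whose origin is the TCP and whose axes are the tool frame's). Camera axes: x right, y down, z forward; pixel columns grow to the right and rows downward; lengths in mm; the calibration is good to about 2 mm. A picture is of the moment at which its call begins: read the wrist's pose just before it. There is no depth.
- arm.job_done(): hands the job in, once; it reports no verdict.
Trained networks look in the newest picture that a camera, given by its name, has taken for a name from the list of things; names that differ only in an ending like _2 or _b are one class to them, and where a whole thing is asked for, a point or a joint stands for the part that bears it (a point fixed in the world has none). Each returns a list of dicts, best first, with "conf" (0 to 1); they miss things now and then, are a little off and sometimes report something else, mostly with a low value. They report only what shows in the picture. A call takes as long as a camera call.
- models.cut_out(camera, query): "mask" (420x560 bool, what is visible of it) and "extent" ([left, top, right, bottom] in pixels, round what is visible of it).
The state is a dict: "clock": time; "joints": joint angles; "joint_vel": joint speeds; "joint_efforts": joint torques, N m; "position": TCP position; "ee_rot": TCP orientation; "contact_force": force on the tool from outside, world axes, zero at the start; "wrist_torque": the same for the moment, N m; "gripper_width": finger opening in mm.
Only numpy, scipy, OpenCV 4.12 (cv2) and the standard library are available. Lean on these libraries where they do the work, as an engineer would, in place of code of your own. Each camera call takes 0.05 s, during which the arm holds its last target.

## Task

Set the bench bender for the next bend: with a fingertip, push the upright bar on the dial round until the dial's index line points exactly at the one long line on the scale ring. Then, leaving the dial as set, push the clamp slide's tab inward, towards the dial, until the slide is fully home. Only push: do not pinch the bar or the tab, leave the loose tools and parts lying around where they are, and finish clear of everything.

Things in the scene. Friction and masses are not known exactly. Their poses are not given: they have to be found in the camera images.
- axis (a point): The dial's upright turning axis, at the height of the dial's top face (36 mm above the bench). The bender is a grey plate 290 x 360 mm, 30 mm thick, fixed to the bench (position and yaw vary); this frame's +x points to its dark back fence (138 mm from the axis, top 52 mm above the bench), +y to the clamp slide; z is up. A steel hub 36 mm in diameter stands on the axis, to 74 mm above the bench
- index (a point): Tip of the index line on the dial: at the dial's rim, 79 mm from the axis, 36 mm above the bench. The dial is a dark steel disc 156 mm in diameter, 6 mm thick; the index line is white, 5 mm wide, 22 mm long, radial, just outside the outer end of the upright bar and in line with it. This frame's x axis points outward along the bar
- long_line (a point): Inner end of the long line on the scale ring: 79 mm from the axis, 36 mm above the bench. The ring (aluminium, 224 mm in diameter, top 35 mm above the bench, fixed) surrounds the dial; every 10 degrees it has a short dark line (9 x 1.6 mm) by its outer edge, and a single long, broad one (33 x 4 mm) across its whole width, whose place varies: that is the target
- bar (a point): Middle of the upright bar on the dial, 36 mm from the axis, 50 mm above the bench. The steel bar is radial, from the hub out to 55 mm from the axis, 12 mm thick, from 36 to 64 mm above the bench. It is the handle by which the dial is pushed round
- dial (a joint): Angle of the dial (rad), growing anticlockwise seen from above; 0 when the index points along +x of the bender. Stops at -2.0 and 2.0; friction (about 0.15 N m) keeps it where it is left. At the start the long line lies 0.9 to 2.3 rad anticlockwise of the index
- tab (a point): Middle of the clamp slide's upright tab, 61 mm above the bench, on the bender's +y side, about 185 mm from the axis at the start. The tab is dark steel, 44 mm wide (along the bender's x), 12 mm thick (along its y), from 44 to 78 mm above the bench, and stands on a flat steel slide between two guides (tops 46 mm above the bench)
- lock (a joint): Travel of the clamp slide (m), growing towards the dial (the bender's -y); starts at 0 to 0.005, fully home against its stop at 0.025. Friction about 2.5 N, no spring; it does not move the dial
- bush: Loose steel bush, 28 mm in diameter, 28 mm tall, standing on the bender's plate at its far right corner (origin at its foot); leave alone
- hammer: Hammer, 280 mm, lying behind the bender; leave alone
- screwdriver: Screwdriver with wooden handle, 200 mm, lying to the right of the bender; leave alone
- offcut: Sheet offcut, 85 x 45 x 4 mm, lying to the left of the bender, beyond the clamp slide; leave alone
- spraycan: Spray can, 54 mm in diameter, 170 mm tall, standing on the right; leave alone
- cup: Plastic cup, 64 mm in diameter, 60 mm tall, standing on the left; leave alone
- snips: Tin snips, about 240 mm long, lying at the near right of the bench; leave alone

How it is judged (in metres and radians):
On the way, in this order (a step that is already met when the one before it is completed fails the run):
1. the index line is turned to the long line and rests there (horizontal distance between index and long_line below 0.004 m and velocity of joint dial between -0.03 and 0.03 rad/s), for 0.3 s.
2. the clamp slide is pushed fully home (value of joint lock above 0.0215 m), for 0.2 s.
At the end, for the whole second after the job is handed in: The index tip is within 4 mm of the inner end of the long line, the dial at rest, and the clamp slide has travelled more than 21.5 mm of its 25 mm (all of step 1 and value of joint lock above 0.0215 m); the robot touches nothing.
It fails at once if the bar is pinched (both sides pressed at once by the fingers, over 1 N each) (contact force between the fingers and dial_c0 above 1 N and contact force between the fingers and dial_c1 above 1 N).
It fails at once if the tab is pinched (both sides pressed at once by the fingers, over 1 N each) (contact force between the fingers and lock_c0 above 1 N and contact force between the fingers and lock_c1 above 1 N).
It fails at once if a loose tool or part is shifted or lifted by more than 30 mm (distance of any of bush, hammer, screwdriver, offcut, spraycan, cup, snips from where it was at the start of the episode above 0.03 m).
It also fails if it takes over 51 s, if anything falls off the work surface, if the arm or the gripper's body presses on something with over 40 N, if the wrist force passes 120 N, or if a joint passes its speed limit or range.

## Working session

There is one attempt and no reset: what is moved stays moved. The work goes in short steps, Python scripts to look and compute and a tool call to move; the robot and the scene stay as the last step left them, time stands still between calls to the robot, and variables do not carry over. Pictures are saved under pics/ and viewed, and the job is handed in when it is done.

Besides the shell and the picture viewer there is one more tool, called after ">>>" as a command line: name --argument value ..., lists and objects as JSON in quotes. arm_command: Moves the arm, as the interface text tells. Its arguments: {"type":"object","properties":{"rows":{"type":"array"}},"required":["rows"]}

```bash
mkdir -p pics; ls; python3 - <<'E'
from bench import arm,get_image,models
import cv2,numpy as np,pickle
s=arm.read_state();print(s, getattr(arm,'grip_depth',None))
d={}
for n in ['scene','top','wrist']:
    i=get_image(n);d[n]=i;cv2.imwrite(f'pics/{n}0.png',i['img'][:,:,::-1])
    print({k:v for k,v in i.items() if k!='img'})
pickle.dump((s,d),open('s0.pkl','wb'))
E
```

```text
pics
{'clock': 0.0, 'joints': array([-8.44349888e-01,  3.85572319e-01,  6.60700028e-03, -5.21462936e-04,
       -1.19396031e+00, -2.58579072e-01]), 'joint_vel': array([ 7.24796249e-04,  2.55383259e-04, -1.98714137e-03, -8.86661638e-04,
       -6.89502907e-05,  2.87055997e-04]), 'joint_efforts': array([ 2.21057458e-04, -3.92284226e+01,  1.88396055e+01,  4.18619648e+00,
       -4.72019325e-03,  7.04781513e-06]), 'position': array([ 281.61303813, -557.30621405,  230.20134739]), 'ee_rot': array([-0.16310084,  0.68806699,  0.16458959,  0.68765704]), 'contact_force': array([-0.03167385,  0.03985438, -0.392741  ]), 'wrist_torque': array([-0.016025  ,  0.01772757,  0.00187419]), 'gripper_width': 85.32748316833323} 18.700000000000003
{'K': array([[539.13285905,   0.        , 288.99350186],
       [  0.        , 539.13285905, 213.69327838],
       [  0.        ,   0.        ,   1.        ]]), 'rvec': array([ 2.11296856,  0.61036417, -0.34907276]), 'tvec': array([-454.85908871, -131.33860855, 1727.35714658])}
{'K': array([[510.91554459,   0.        , 288.6954451 ],
       [  0.        , 510.91554459, 208.97231621],
       [  0.        ,   0.        ,   1.        ]]), 'rvec': array([ 2.10276211, -2.14867887,  0.18970186]), 'tvec': array([ -15.65673773,  587.28586893, 1616.00068056])}
{'K': array([[374.51699129,   0.        , 279.19865276],
       [  0.        , 374.51699129, 205.2809959 ],
       [  0.        ,   0.        ,   1.        ]]), 'T_tool_cam': array([[ 2.14767201e-04, -3.09694643e-01,  9.50836044e-01,
        -1.42274677e+02],
       [ 9.99999941e-01,  3.22642644e-04, -1.20784746e-04,
         2.88308383e-01],
       [-2.69373867e-04,  9.50836013e-01,  3.09694694e-01,
        -7.89162313e+01],
       [ 0.00000000e+00,  0.00000000e+00,  0.00000000e+00,
         1.00000000e+00]])}
```

View pics/top0.png

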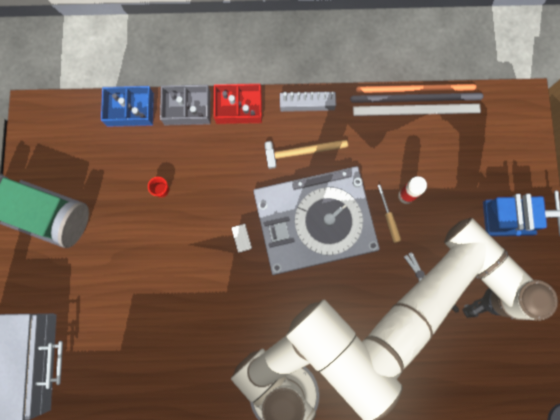

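View pics/scene0.png

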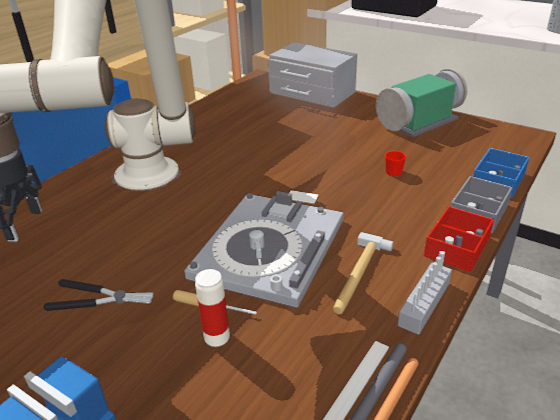

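```bash
python3 - <<'E'
import cv2,pickle
s,d=pickle.load(open('s0.pkl','rb'))
im=d['top']['img'][:,:,::-1]
cv2.imwrite('pics/topz.png',cv2.resize(im[120:320,180:420],None,fx=3,fy=3,interpolation=cv2.INTER_CUBIC)[:600,:800])
E
```

```text
(no output)
```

View pics/topz.png

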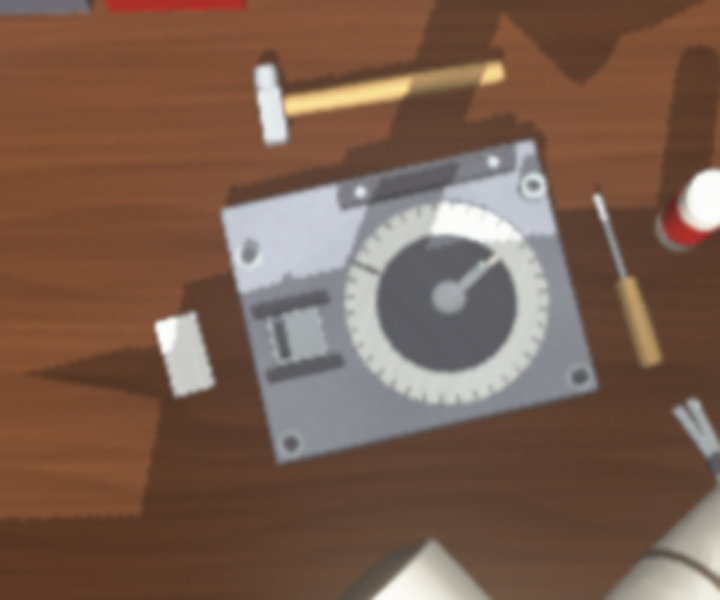

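```bash
cat > h.py <<'E'
import numpy as np,cv2
from scipy.spatial.transform import Rotation as R
def cam(i,s=None):
    if 'rvec' in i:
        Rm=cv2.Rodrigues(np.array(i['rvec'],float))[0];t=np.array(i['tvec'],float)
        return Rm.T,-Rm.T@t
    T=np.array(i['T_tool_cam']);Rt=R.from_quat(s['ee_rot']).as_matrix()
    return Rt@T[:3,:3],Rt@T[:3,3]+np.array(s['position'])
def unproj(i,uv,z,s=None):
    Rc,c=cam(i,s);uv=np.atleast_2d(uv).astype(float)
    d=np.c_[(uv-i['K'][:2,2])/[i['K'][0,0],i['K'][1,1]],np.ones(len(uv))]@Rc.T
    return c+d*((np.reshape(z,(-1,1))-c[2])/d[:,2:])
def proj(i,P,s=None):
    Rc,c=cam(i,s);q=(np.atleast_2d(P)-c)@Rc
    return q[:,:2]/q[:,2:]*[i['K'][0,0],i['K'][1,1]]+i['K'][:2,2]
E
python3 - <<'E'
import pickle
from h import *
s,d=pickle.load(open('s0.pkl','rb'))
i=d['top'];z=lambda *a:np.array(a)/3+[180,120]
print(np.round(unproj(i,[z(447,303)[:2]],36)),'axis')
for n,p,h in [('idx',(500,255),36),('ll',(378,272),36),('tab',(282,338),61),('c1',(220,210),30),('c2',(533,140),30),('c3',(597,387),30),('c4',(277,463),30)]:
    print(n,np.round(unproj(i,[z(*p)],h),1))
print(R.from_quat(s['ee_rot']).as_matrix().round(2), [x for x in dir(arm)] if 0 else '')
E
```

```text
[[ 547. -160.   36.]] axis
idx [[ 599.1 -220.1   36. ]]
ll [[583.  -85.3  36. ]]
tab [[508.8  20.7  61. ]]
c1 [[657.9  88.3  30. ]]
c2 [[ 730.4 -263.2   30. ]]
c3 [[ 451.8 -320.2   30. ]]
c4 [[377.1  29.2  30. ]]
[[-0.   -0.45  0.89]
 [ 0.    0.89  0.45]
 [-1.    0.   -0.  ]]
```

```bash
cat > plan.py <<'E'
from h import *
# target: list of (P, zang) tool-down; prints rows relative to current state
def rows(s,tg):
    R0=R.from_quat(s['ee_rot']);out=[]
    for P,a in tg:
        z=np.array([np.cos(a),np.sin(a),0]);x=np.array([0,0,-1.]);y=np.cross(z,x)
        Rt=R.from_matrix(np.c_[x,y,z])
        d=R0.inv().apply(np.array(P)-s['position'])/1000
        w=np.degrees((R0.inv()*Rt).as_rotvec())
        out.append(np.r_[d.round(4),w.round(1)])
    print('t',s['clock']);[print(*o) for o in out]
E
python3 - <<'E'
from plan import *
from bench import arm
s=arm.read_state()
rows(s,[((547,-215,160),-0.857)])
E
```

```text
t 0.15
0.0707 0.186 0.3913 75.9 -0.1 -0.1
```

>>> arm_command --rows '[{"dx": 0.0, "dy": 0.1, "dz": 0.2, "wx": 38, "wy": 0, "wz": 0, "gripper": 1}, {"dx": 0.0, "dy": 0.186, "dz": 0.391, "wx": 75.9, "wy": 0, "wz": 0, "gripper": 1}, {"dx": 0.0, "dy": 0.186, "dz": 0.391, "wx": 75.9, "wy": 0, "wz": 0, "gripper": 1}, {"dx": 0.0, "dy": 0.186, "dz": 0.391, "wx": 75.9, "wy": 0, "wz": 0, "gripper": 1}, {"dx": 0.0, "dy": 0.186, "dz": 0.391, "wx": 75.9, "wy": 0, "wz": 0, "gripper": 1}, {"dx": 0.02, "dy": 0.186, "dz": 0.391, "wx": 75.9, "wy": 0, "wz": 0, "gripper": 1}, {"dx": 0.04, "dy": 0.186, "dz": 0.391, "wx": 75.9, "wy": 0, "wz": 0, "gripper": 1}, {"dx": 0.07, "dy": 0.186, "dz": 0.391, "wx": 75.9, "wy": 0, "wz": 0, "gripper": 1}]'

```text
clock: 0.95
position: [508.4, -266.4, 195.3]
ee_rot: [0.228, 0.668, -0.228, 0.67]
contact_force: [0.2, -0.4, 0.2]
gripper_width: -0.2
```

```bash
python3 - <<'E'
from plan import *
from bench import arm,get_image
import pickle
s=arm.read_state();i=get_image('wrist');pickle.dump((s,i),open('w1.pkl','wb'))
print(s['position'],s['joints'],s['gripper_width'])
cv2.imwrite('pics/w1.png',i['img'][:,:,::-1])
i=get_image('top');cv2.imwrite('pics/t1.png',i['img'][:,:,::-1])
rows(s,[((547,-215,160),-0.857)])
E
```

```text
[ 508.39231086 -266.38327755  195.32439699] [-2.00728954e-01  3.25231941e-01 -1.76312536e-01 -5.00536555e-04
 -1.06595245e+00 -2.02695171e+00] -0.2384246370198906
t 0.95
0.0354 0.0642 -0.0009 11.5 0.1 -0.1
```

View pics/w1.png

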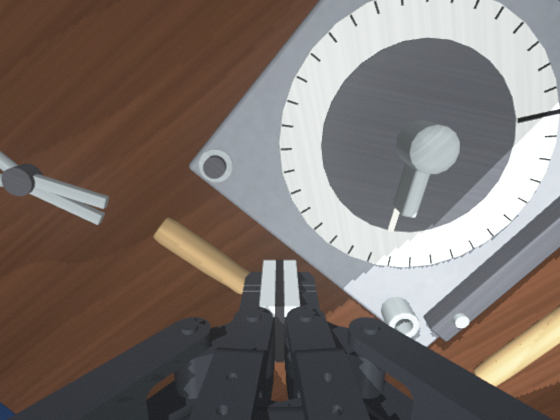

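```bash
cat > meas.py <<'E'
from h import *
from scipy.optimize import least_squares
def axisfit(s,i,A0,yaw=0.205,exclude=()):
    # rays from approx axis; find edge dark->bright near r=78 at z=36/35
    g=cv2.cvtColor(i['img'],cv2.COLOR_RGB2GRAY).astype(float);A=np.array(A0,float)
    for it in range(3):
        pts=[]
        for a in np.arange(0,2*np.pi,np.pi/90):
            r=np.arange(66,90,0.5);P=np.c_[A[0]+r*np.cos(a),A[1]+r*np.sin(a),np.full(len(r),36.)]
            uv=proj(i,P,s)
            if uv.min()<2 or (uv[:,0]>556).any() or (uv[:,1]>416).any():continue
            v=cv2.remap(g.astype(np.float32),uv[:,0].astype(np.float32).reshape(1,-1),uv[:,1].astype(np.float32).reshape(1,-1),1)[0]
            dv=v[4:]-v[:-4];k=dv.argmax()
            if dv[k]>40 and v[:k+2].max()<150: pts.append(P[k+2])
        pts=np.array(pts)
        f=least_squares(lambda q:np.hypot(pts[:,0]-q[0],pts[:,1]-q[1])-q[2],[*A[:2],78],loss='soft_l1')
        A=f.x[:2]
    print('axis',f.x.round(2),len(pts),'res',np.median(abs(f.fun)).round(2));return A
def polar(s,i,A,name,r0=15,r1=118):
    g=i['img'];th=np.radians(np.arange(-180,180,0.5));r=np.arange(r0,r1,0.5)
    TT,RR=np.meshgrid(th,r);P=np.c_[(A[0]+RR*np.cos(TT)).ravel(),(A[1]+RR*np.sin(TT)).ravel(),np.full(TT.size,36.)]
    uv=proj(i,P,s).astype(np.float32).reshape(*TT.shape,2)
    p=cv2.remap(g,uv[...,0],uv[...,1],1)
    if name:cv2.imwrite(name,p[:,:,::-1])
    return p,np.degrees(th),r
E
python3 - <<'E'
from meas import *
import pickle
s,i=pickle.load(open('w1.pkl','rb'))
A=axisfit(s,i,(547,-160))
for n,p in [('idx tip',(391,230)),('idx in',(397,210)),('ll in',(519,121)),('ll out',(557,113))]:
    q=unproj(i,[p],36,s)[0][:2]-A;print(n,np.hypot(*q).round(1),np.degrees(np.arctan2(q[1],q[0])).round(1))
p,th,r=polar(s,i,A,'pics/pol1.png')
E
```

```text
axis [ 549.66 -157.15   77.16] 130 res 0.18
idx tip 77.2 -48.1
idx in 58.6 -48.0
ll in 80.2 64.3
ll out 109.4 64.4
```

View pics/pol1.png

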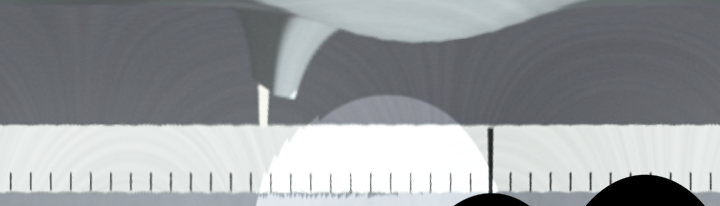

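```bash
python3 - <<'E'
from plan import *
from bench import arm
s=arm.read_state()
rows(s,[((551,-212,110),-0.8395),((551,-212,44),-0.8395)])
E
```

```text
t 1.05
0.0806 0.0675 0.0042 10.9 -0.4 0.1
0.1466 0.0675 0.0047 10.9 -0.4 0.1
```

>>> arm_command --rows '[{"dx": 0.03, "dy": 0.0675, "dz": 0.004, "wx": 8, "wy": 0, "wz": 0, "gripper": 1}, {"dx": 0.06, "dy": 0.0675, "dz": 0.004, "wx": 10.9, "wy": -0.3, "wz": 0.1, "gripper": 1}, {"dx": 0.08, "dy": 0.0675, "dz": 0.004, "wx": 10.9, "wy": -0.3, "wz": 0.1, "gripper": 1}, {"dx": 0.1, "dy": 0.0675, "dz": 0.0045, "wx": 10.9, "wy": -0.3, "wz": 0.1, "gripper": 1}, {"dx": 0.12, "dy": 0.0675, "dz": 0.0045, "wx": 10.9, "wy": -0.3, "wz": 0.1, "gripper": 1}, {"dx": 0.136, "dy": 0.0675, "dz": 0.0045, "wx": 10.9, "wy": -0.3, "wz": 0.1, "gripper": 1}, {"dx": 0.1466, "dy": 0.0675, "dz": 0.0047, "wx": 10.9, "wy": -0.3, "wz": 0.1, "gripper": 1}, {"dx": 0.1466, "dy": 0.0675, "dz": 0.0047, "wx": 10.9, "wy": -0.3, "wz": 0.1, "gripper": 1}]'

```text
clock: 1.85
position: [549.8, -212.2, 42.5]
ee_rot: [0.288, 0.647, -0.288, 0.644]
contact_force: [-1.4, 0.8, 0.1]
gripper_width: -0.1
```

```bash
cat > look.py <<'E'
import sys
from meas import *
from bench import arm,get_image
import pickle
n=sys.argv[1]
s=arm.read_state();i=get_image('wrist');pickle.dump((s,i),open(n+'.pkl','wb'))
A=np.array([549.66,-157.15])
q=s['position'][:2]-A;a=np.degrees(np.arctan2(q[1],q[0]))
zx=R.from_quat(s['ee_rot']).as_matrix()[:,2]
print('t',s['clock'],'pos',s['position'].round(1),'r,ang',np.hypot(*q).round(1),a.round(1),'zang',np.degrees(np.arctan2(zx[1],zx[0])).round(1),'F',s['contact_force'].round(1))
cv2.imwrite(f'pics/{n}.png',i['img'][:,:,::-1])
polar(s,i,A,f'pics/{n}p.png')
E
python3 look.py w2
```

```text
t 1.85 pos [ 549.8 -212.2   42.5] r,ang 55.0 -89.9 zang -48.1 F [-1.4  0.8  0.1]
```

View pics/w2.png

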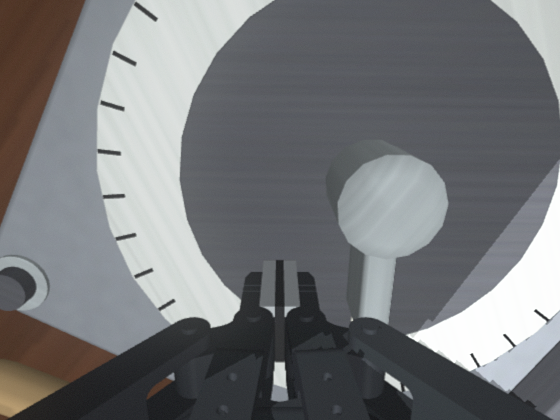

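```bash
cat > arc.py <<'E'
import sys
from plan import *
from bench import arm
s=arm.read_state();A=np.array([549.66,-157.15]);tg=[]
rho=42
for a in sys.argv[1:]:
    phi,de=map(float,a.split(','));p=np.radians(phi)
    P=A+rho*np.array([np.cos(p),np.sin(p)])-de*np.array([-np.sin(p),np.cos(p)])
    tg.append(((*P,44.),p))
rows(s,tg)
E
python3 arc.py -48,28 -48,20 -42,20 -36,20 -30,20 -24,20 -18,20 -12,20
```

```text
t 1.9
-0.0004 0.0081 0.0003 -0.1 -0.1 0.0
-0.0004 0.0161 0.0003 -0.1 -0.1 0.0
-0.0004 0.0207 0.0021 -6.1 -0.1 0.0
-0.0004 0.0253 0.0035 -12.1 -0.1 0.0
-0.0004 0.0301 0.0044 -18.1 -0.1 0.0
-0.0004 0.035 0.0048 -24.1 -0.1 -0.0
-0.0004 0.0398 0.0046 -30.1 -0.1 -0.0
-0.0004 0.0447 0.004 -36.1 -0.1 -0.0
```

>>> arm_command --rows '[{"dx": 0, "dy": 0.008, "dz": 0, "wx": 0, "wy": 0, "wz": 0, "gripper": 1}, {"dx": 0, "dy": 0.016, "dz": 0, "wx": 0, "wy": 0, "wz": 0, "gripper": 1}, {"dx": 0, "dy": 0.0207, "dz": 0.002, "wx": -6, "wy": 0, "wz": 0, "gripper": 1}, {"dx": 0, "dy": 0.0253, "dz": 0.0035, "wx": -12, "wy": 0, "wz": 0, "gripper": 1}, {"dx": 0, "dy": 0.03, "dz": 0.0044, "wx": -18, "wy": 0, "wz": 0, "gripper": 1}, {"dx": 0, "dy": 0.035, "dz": 0.0048, "wx": -24, "wy": 0, "wz": 0, "gripper": 1}, {"dx": 0, "dy": 0.04, "dz": 0.0046, "wx": -30, "wy": 0, "wz": 0, "gripper": 1}, {"dx": 0, "dy": 0.0447, "dz": 0.004, "wx": -36, "wy": 0, "wz": 0, "gripper": 1}]'

```text
clock: 2.7
position: [586.9, -185.8, 44.7]
ee_rot: [0.073, 0.704, -0.073, 0.703]
contact_force: [-3.1, -3.5, 2.1]
gripper_width: -0.2
```

```bash
python3 look.py w3; python3 arc.py -12,20  -6,20 0,20 6,20 12,20 18,20 24,20 30,20
```

```text
t 2.7 pos [ 586.9 -185.8   44.7] r,ang 46.9 -37.6 zang -11.8 F [-3.1 -3.5  2.1]
t 2.75
0.0006 -0.0004 -0.0007 0.3 -0.1 -0.0
0.0006 0.0041 0.0012 -5.7 -0.1 -0.0
0.0006 0.0088 0.0026 -11.7 -0.1 -0.0
0.0006 0.0135 0.0035 -17.7 -0.1 -0.0
0.0006 0.0184 0.0039 -23.7 -0.1 -0.0
0.0006 0.0233 0.0038 -29.7 -0.1 -0.0
0.0006 0.0281 0.0032 -35.7 -0.1 -0.0
0.0006 0.0328 0.0021 -41.7 -0.1 -0.1
```

View pics/w3.png

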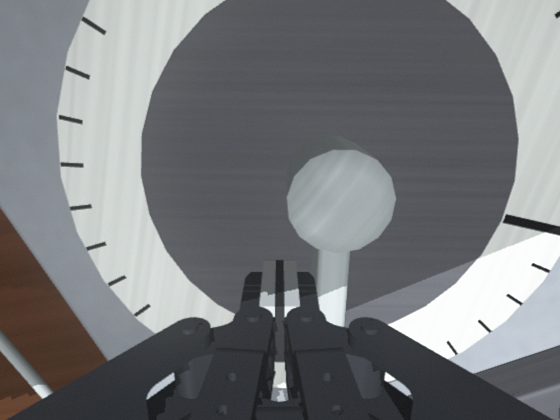

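>>> arm_command --rows '[{"dx": 0, "dy": 0.0041, "dz": 0.0012, "wx": -5.7, "wy": 0, "wz": 0, "gripper": 1}, {"dx": 0, "dy": 0.0088, "dz": 0.0026, "wx": -11.7, "wy": 0, "wz": 0, "gripper": 1}, {"dx": 0, "dy": 0.0135, "dz": 0.0035, "wx": -17.7, "wy": 0, "wz": 0, "gripper": 1}, {"dx": 0, "dy": 0.0184, "dz": 0.0039, "wx": -23.7, "wy": 0, "wz": 0, "gripper": 1}, {"dx": 0, "dy": 0.0233, "dz": 0.0038, "wx": -29.7, "wy": 0, "wz": 0, "gripper": 1}, {"dx": 0, "dy": 0.028, "dz": 0.0032, "wx": -35.7, "wy": 0, "wz": 0, "gripper": 1}, {"dx": 0, "dy": 0.0328, "dz": 0.002, "wx": -41.7, "wy": 0, "wz": 0, "gripper": 1}, {"dx": 0, "dy": 0.0328, "dz": 0.002, "wx": -41.7, "wy": 0, "wz": 0, "gripper": 1}]'

```text
clock: 3.55
position: [596.5, -153.1, 45.1]
ee_rot: [-0.183, 0.683, 0.183, 0.683]
contact_force: [0.4, -1.2, -0.3]
gripper_width: 0.1
```

```bash
python3 look.py w4; python3 arc.py 33,20 36,20 39,20 42,20 45,20 48,20 51,20 54,20 56,20
```

```text
t 3.55 pos [ 596.5 -153.1   45.1] r,ang 47.0 4.9 zang 30.0 F [ 0.4 -1.2 -0.3]
t 3.6
0.0011 0.0022 0.0004 -3.1 0.0 -0.0
0.0011 0.0045 0.0012 -6.1 0.0 -0.0
0.0011 0.0068 0.002 -9.1 0.0 -0.0
0.0011 0.0091 0.0026 -12.1 0.0 -0.0
0.0011 0.0115 0.0031 -15.1 0.0 -0.0
0.0011 0.0139 0.0035 -18.1 0.0 -0.0
0.0011 0.0163 0.0037 -21.1 0.0 -0.0
0.0011 0.0188 0.0038 -24.1 0.0 -0.0
0.0011 0.0204 0.0039 -26.1 0.0 -0.0
```

View pics/w4.png

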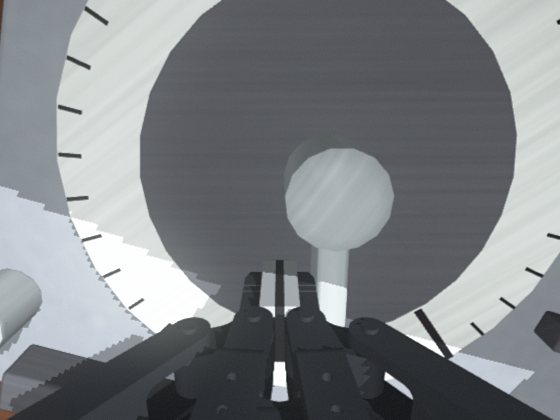

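View pics/w4p.png

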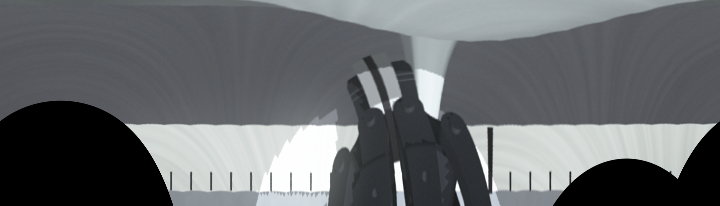

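>>> arm_command --rows '[{"dx": 0, "dy": 0.0045, "dz": 0.0012, "wx": -6, "wy": 0, "wz": 0, "gripper": 1}, {"dx": 0, "dy": 0.0091, "dz": 0.0026, "wx": -12, "wy": 0, "wz": 0, "gripper": 1}, {"dx": 0, "dy": 0.0139, "dz": 0.0035, "wx": -18, "wy": 0, "wz": 0, "gripper": 1}, {"dx": 0, "dy": 0.0188, "dz": 0.0038, "wx": -24, "wy": 0, "wz": 0, "gripper": 1}, {"dx": 0, "dy": 0.0204, "dz": 0.0039, "wx": -26, "wy": 0, "wz": 0, "gripper": 1}, {"dx": 0, "dy": 0.0204, "dz": 0.0039, "wx": -26, "wy": 0, "wz": 0, "gripper": 1}, {"dx": 0, "dy": 0.0204, "dz": 0.0039, "wx": -26, "wy": 0, "wz": 0, "gripper": 1}, {"dx": 0, "dy": 0.0204, "dz": 0.0039, "wx": -26, "wy": 0, "wz": 0, "gripper": 1}]'

```text
clock: 4.4
position: [590.7, -133.4, 45.6]
ee_rot: [-0.331, 0.624, 0.331, 0.626]
contact_force: [1.8, -0.8, -0.3]
gripper_width: 0.2
```

```bash
python3 look.py w5; python3 - <<'E'
from bench import get_image
import cv2
for n in ('scene','top'):
    i=get_image(n);im=i['img'][:,:,::-1]
    c=im[170:310,180:350] if n=='scene' else im[140:290,220:400]
    cv2.imwrite(f'pics/{n}5.png',cv2.resize(c,None,fx=4,fy=4,interpolation=cv2.INTER_CUBIC))
E
```

```text
t 4.4 pos [ 590.7 -133.4   45.6] r,ang 47.4 30.0 zang 55.8 F [ 1.8 -0.8 -0.3]
```

View pics/w5.png

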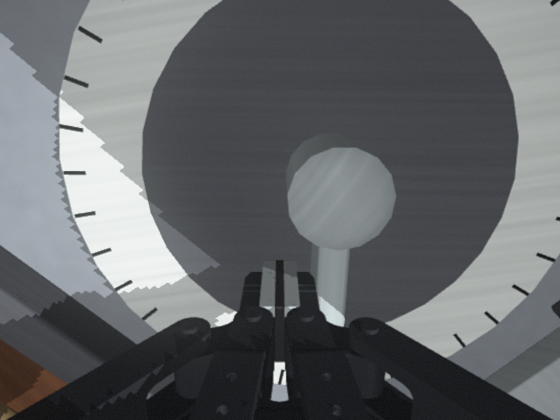

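View pics/scene5.png

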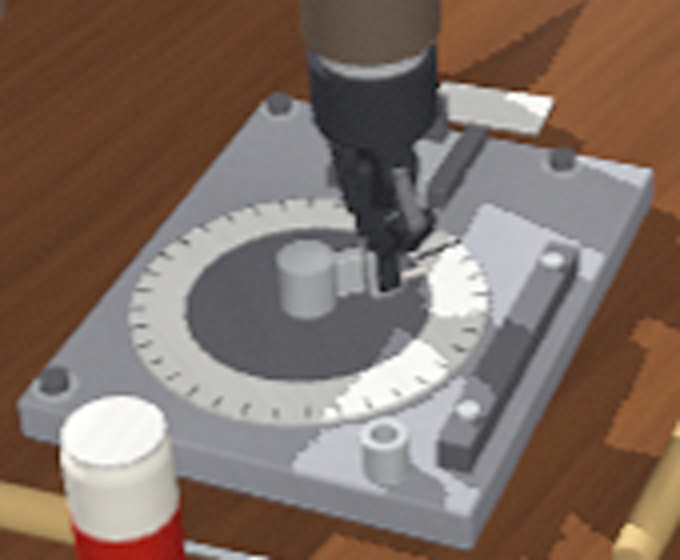

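>>> arm_command --rows '[{"dx": 0, "dy": -0.012, "dz": 0, "wx": 0, "wy": 0, "wz": 0, "gripper": 1}, {"dx": -0.03, "dy": -0.015, "dz": 0, "wx": 0, "wy": 0, "wz": 0, "gripper": 1}, {"dx": -0.07, "dy": -0.03, "dz": 0, "wx": 0, "wy": 0, "wz": 0, "gripper": 1}, {"dx": -0.1, "dy": -0.06, "dz": 0, "wx": 0, "wy": 0, "wz": 0, "gripper": 1}, {"dx": -0.1, "dy": -0.06, "dz": 0, "wx": 0, "wy": 0, "wz": 0, "gripper": 1}, {"dx": -0.1, "dy": -0.06, "dz": 0, "wx": 0, "wy": 0, "wz": 0, "gripper": 1}, {"dx": -0.1, "dy": -0.06, "dz": 0, "wx": 0, "wy": 0, "wz": 0, "gripper": 1}, {"dx": -0.1, "dy": -0.06, "dz": 0, "wx": 0, "wy": 0, "wz": 0, "gripper": 1}]'

```text
clock: 5.35
position: [638.7, -166.6, 144.0]
ee_rot: [-0.331, 0.625, 0.332, 0.624]
contact_force: [0.7, 0.0, 0.0]
gripper_width: 0.2
```

```bash
python3 look.py w6; python3 -c "
from meas import *;import pickle
s,i=pickle.load(open('w6.pkl','rb'));A=axisfit(s,i,(549.66,-157.15));p,th,r=polar(s,i,A,None)
k=(th>30)&(th<90);cv2.imwrite('pics/w6z.png',cv2.resize(p[:,k][:,:,::-1],None,fx=6,fy=2.8))"
```

```text
t 5.35 pos [ 638.7 -166.6  144. ] r,ang 89.5 -6.1 zang 55.9 F [0.7 0.  0. ]
axis [ 550.27 -157.29   77.27] 149 res 0.24
```

View pics/w6.png

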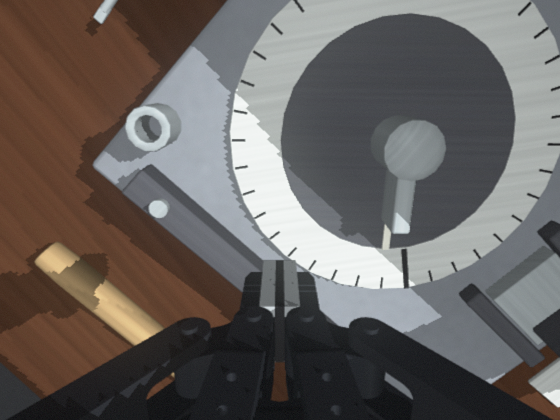

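View pics/w6z.png

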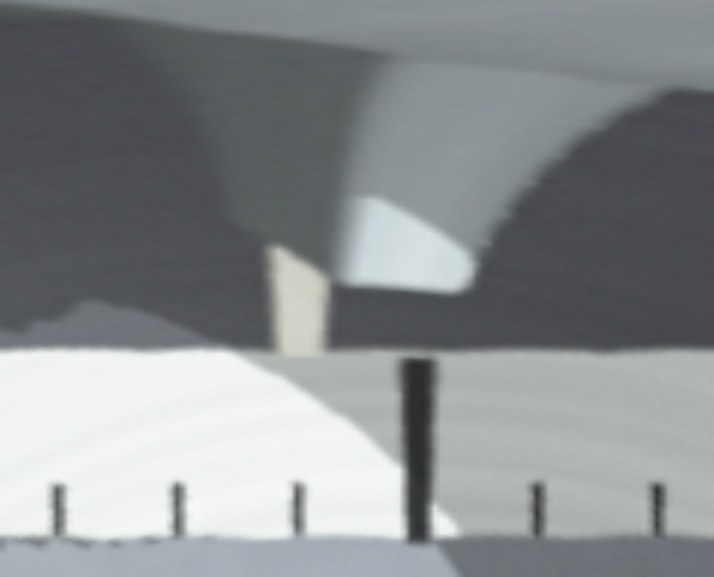

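```bash
python3 arc.py 56,34 56,24 58,20 61,20 63,20 65.4,20
```

```text
t 5.4
0.1003 0.0452 -0.0001 -0.1 0.0 -0.1
0.1004 0.0552 -0.0002 -0.1 0.0 -0.1
0.1004 0.0607 0.0005 -2.1 0.0 -0.1
0.1004 0.063 0.0014 -5.1 0.0 -0.1
0.1004 0.0645 0.0019 -7.1 0.0 -0.1
0.1004 0.0664 0.0025 -9.5 0.0 -0.1
```

>>> arm_command --rows '[{"dx": 0, "dy": 0.043, "dz": 0, "wx": 0, "wy": 0, "wz": 0, "gripper": 1}, {"dx": 0.03, "dy": 0.043, "dz": 0, "wx": 0, "wy": 0, "wz": 0, "gripper": 1}, {"dx": 0.06, "dy": 0.043, "dz": 0, "wx": 0, "wy": 0, "wz": 0, "gripper": 1}, {"dx": 0.085, "dy": 0.043, "dz": 0, "wx": 0, "wy": 0, "wz": 0, "gripper": 1}, {"dx": 0.1, "dy": 0.043, "dz": 0, "wx": 0, "wy": 0, "wz": 0, "gripper": 1}, {"dx": 0.1, "dy": 0.043, "dz": 0, "wx": 0, "wy": 0, "wz": 0, "gripper": 1}, {"dx": 0.1, "dy": 0.05, "dz": 0, "wx": 0, "wy": 0, "wz": 0, "gripper": 1}, {"dx": 0.1, "dy": 0.055, "dz": 0, "wx": 0, "wy": 0, "wz": 0, "gripper": 1}]'

```text
clock: 6.2
position: [593.4, -135.4, 45.3]
ee_rot: [-0.331, 0.624, 0.332, 0.625]
contact_force: [0.2, -0.4, 0.7]
gripper_width: -0.3
```

```bash
python3 look.py w7; python3 arc.py 56,21 58,20 60,20 62,20 64,20 65.4,20
```

```text
t 6.2 pos [ 593.4 -135.4   45.3] r,ang 48.8 26.4 zang 55.9 F [ 0.2 -0.4  0.7]
t 6.25
0.0015 0.0022 -0.0004 -0.1 0.0 -0.1
0.0015 0.0047 0.0003 -2.1 0.0 -0.1
0.0015 0.0062 0.0009 -4.1 0.0 -0.1
0.0015 0.0077 0.0015 -6.1 0.0 -0.1
0.0015 0.0093 0.002 -8.1 0.0 -0.1
0.0015 0.0104 0.0023 -9.5 0.0 -0.1
```

>>> arm_command --rows '[{"dx": 0, "dy": 0.0022, "dz": 0, "wx": 0, "wy": 0, "wz": 0, "gripper": 1}, {"dx": 0, "dy": 0.0047, "dz": 0.0003, "wx": -2.1, "wy": 0, "wz": 0, "gripper": 1}, {"dx": 0, "dy": 0.0062, "dz": 0.0009, "wx": -4.1, "wy": 0, "wz": 0, "gripper": 1}, {"dx": 0, "dy": 0.0077, "dz": 0.0015, "wx": -6.1, "wy": 0, "wz": 0, "gripper": 1}, {"dx": 0, "dy": 0.0093, "dz": 0.002, "wx": -8.1, "wy": 0, "wz": 0, "gripper": 1}, {"dx": 0, "dy": 0.0104, "dz": 0.0023, "wx": -9.5, "wy": 0, "wz": 0, "gripper": 1}, {"dx": 0, "dy": 0.0104, "dz": 0.0023, "wx": -9.5, "wy": 0, "wz": 0, "gripper": 1}, {"dx": 0, "dy": 0.0104, "dz": 0.0023, "wx": -9.5, "wy": 0, "wz": 0, "gripper": 1}]'

```text
clock: 7.05
position: [586.8, -127.3, 46.6]
ee_rot: [-0.382, 0.594, 0.382, 0.596]
contact_force: [2.9, -0.6, 1.3]
gripper_width: 0.0
```

```bash
python3 look.py w8
```

```text
t 7.05 pos [ 586.8 -127.3   46.6] r,ang 47.6 38.8 zang 65.4 F [ 2.9 -0.6  1.3]
```

>>> arm_command --rows '[{"dx": 0, "dy": -0.012, "dz": 0, "wx": 0, "wy": 0, "wz": 0, "gripper": 1}, {"dx": -0.03, "dy": -0.015, "dz": 0, "wx": 0, "wy": 0, "wz": 0, "gripper": 1}, {"dx": -0.07, "dy": -0.03, "dz": 0, "wx": 0, "wy": 0, "wz": 0, "gripper": 1}, {"dx": -0.1, "dy": -0.06, "dz": 0, "wx": 0, "wy": 0, "wz": 0, "gripper": 1}, {"dx": -0.1, "dy": -0.06, "dz": 0, "wx": 0, "wy": 0, "wz": 0, "gripper": 1}, {"dx": -0.1, "dy": -0.06, "dz": 0, "wx": 0, "wy": 0, "wz": 0, "gripper": 1}, {"dx": -0.1, "dy": -0.06, "dz": 0, "wx": 0, "wy": 0, "wz": 0, "gripper": 1}, {"dx": -0.1, "dy": -0.06, "dz": 0, "wx": 0, "wy": 0, "wz": 0, "gripper": 1}]'

```text
clock: 7.9
position: [639.3, -152.0, 145.0]
ee_rot: [-0.381, 0.595, 0.383, 0.595]
contact_force: [-1.0, -0.0, -0.4]
gripper_width: -0.1
```

```bash
python3 look.py w9; python3 -c "
from meas import *;import pickle
s,i=pickle.load(open('w9.pkl','rb'));A=axisfit(s,i,(549.66,-157.15));p,th,r=polar(s,i,A,None)
k=(th>30)&(th<90);cv2.imwrite('pics/w9z.png',cv2.resize(p[:,k][:,:,::-1],None,fx=6,fy=2.8))"
```

```text
t 7.9 pos [ 639.3 -152.   145. ] r,ang 89.8 3.3 zang 65.4 F [-1.  -0.  -0.4]
axis [ 550.31 -157.27   77.29] 150 res 0.24
```

View pics/w9.png

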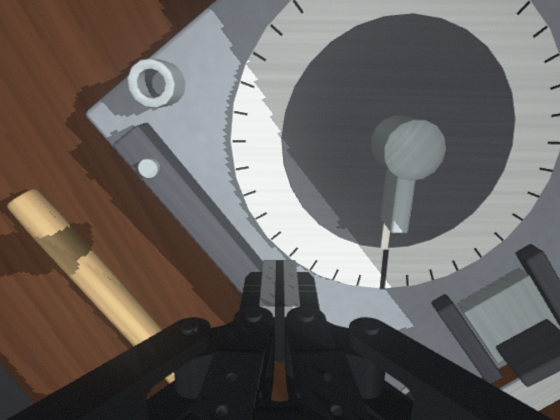

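View pics/w9z.png

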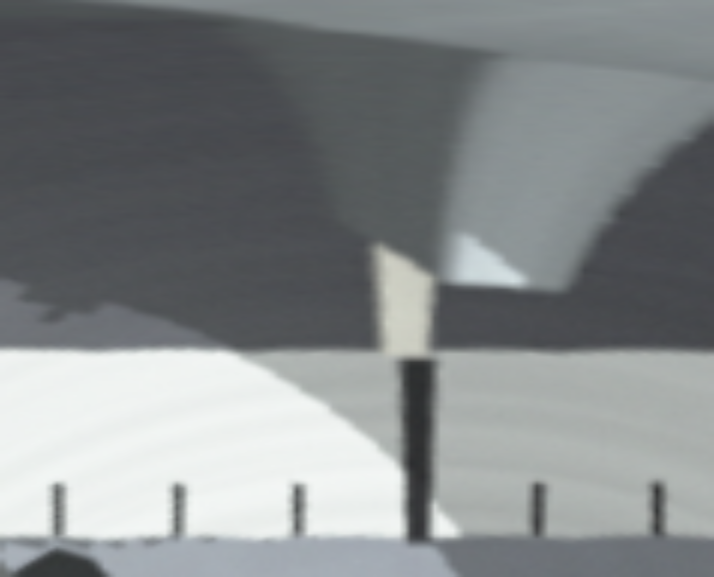

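```bash
python3 - <<'E'
from plan import *
from bench import arm
s=arm.read_state()
rows(s,[((503.6,65,150),np.radians(101.8))])
E
```

```text
t 7.95
-0.0043 0.214 0.1408 -36.4 0.1 -0.0
```

>>> arm_command --rows '[{"dx": -0.005, "dy": 0.04, "dz": 0.026, "wx": -8, "wy": 0, "wz": 0, "gripper": 1}, {"dx": -0.005, "dy": 0.08, "dz": 0.052, "wx": -16, "wy": 0, "wz": 0, "gripper": 1}, {"dx": -0.005, "dy": 0.12, "dz": 0.08, "wx": -24, "wy": 0, "wz": 0, "gripper": 1}, {"dx": -0.005, "dy": 0.16, "dz": 0.105, "wx": -32, "wy": 0, "wz": 0, "gripper": 1}, {"dx": -0.005, "dy": 0.2, "dz": 0.13, "wx": -36.4, "wy": 0, "wz": 0, "gripper": 1}, {"dx": -0.005, "dy": 0.214, "dz": 0.141, "wx": -36.4, "wy": 0, "wz": 0, "gripper": 1}, {"dx": -0.005, "dy": 0.214, "dz": 0.141, "wx": -36.4, "wy": 0, "wz": 0, "gripper": 1}, {"dx": -0.005, "dy": 0.214, "dz": 0.141, "wx": -36.4, "wy": 0, "wz": 0, "gripper": 1}]'

```text
clock: 8.75
position: [503.4, 65.4, 150.5]
ee_rot: [-0.548, 0.446, 0.55, 0.446]
contact_force: [0.2, -0.1, 0.0]
gripper_width: -0.1
```

```bash
python3 look.py w10
```

```text
t 8.75 pos [503.4  65.4 150.5] r,ang 227.3 101.7 zang 101.9 F [ 0.2 -0.1  0. ]
```

View pics/w10.png

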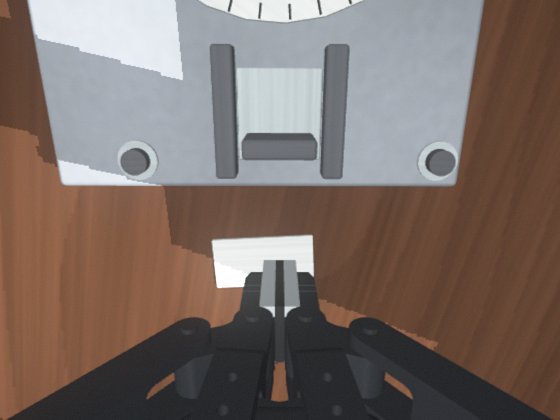

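```bash
python3 - <<'E'
from plan import *
import pickle
s,i=pickle.load(open('w10.pkl','rb'));A=np.array([550,-157.2]);b=np.radians(101.8)
e=np.array([np.cos(b),np.sin(b)]);f=np.array([e[1],-e[0]])
for p in [(280,133),(280,140),(280,148),(280,160),(244,160),(317,160)]:
    q=unproj(i,[p],78,s)[0][:2]-A;print(p,(q@e).round(1),(q@f).round(1))
c=cv2.resize(i['img'][110:200,200:360,::-1],None,fx=5,fy=5,interpolation=cv2.INTER_CUBIC);cv2.imwrite('pics/w10z.png',c)
from bench import arm
s=arm.read_state()
P=lambda d,z:(*(A+d*e),z)
rows(s,[(P(227,56),b),(P(215,56),b),(P(205,56),b),(P(195,56),b),(P(185,56),b),(P(176,56),b)])
E
```

```text
(280, 133) 175.2 -0.1
(280, 140) 179.2 -0.1
(280, 148) 183.8 -0.1
(280, 160) 190.7 -0.1
(244, 160) 190.8 20.8
(317, 160) 190.7 -21.6
t 8.8
0.0945 0.0 0.0 0.0 0.1 -0.1
0.0944 0.0 -0.012 0.0 0.1 -0.1
0.0944 0.0 -0.022 0.0 0.1 -0.1
0.0944 0.0 -0.032 0.0 0.1 -0.1
0.0944 0.0 -0.042 0.0 0.1 -0.1
0.0944 0.0 -0.051 0.0 0.1 -0.1
```

View pics/w10z.png

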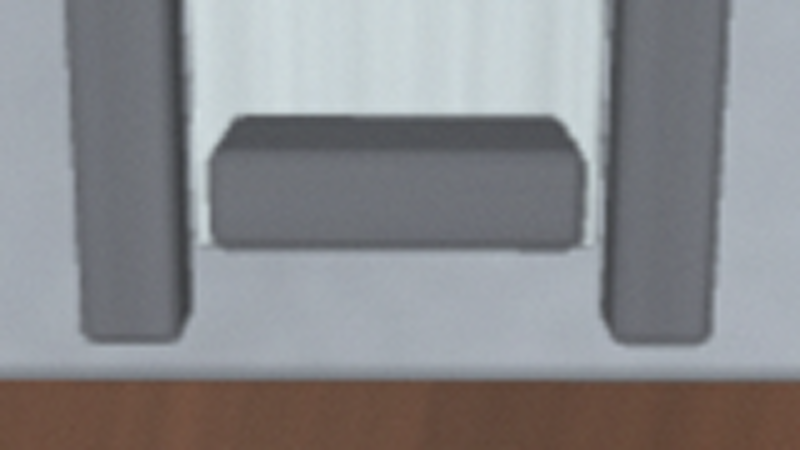

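>>> arm_command --rows '[{"dx": 0.04, "dy": 0, "dz": 0, "wx": 0, "wy": 0, "wz": 0, "gripper": 1}, {"dx": 0.07, "dy": 0, "dz": 0, "wx": 0, "wy": 0, "wz": 0, "gripper": 1}, {"dx": 0.0945, "dy": 0, "dz": 0, "wx": 0, "wy": 0, "wz": 0, "gripper": 1}, {"dx": 0.0945, "dy": 0, "dz": -0.008, "wx": 0, "wy": 0, "wz": 0, "gripper": 1}, {"dx": 0.0945, "dy": 0, "dz": -0.014, "wx": 0, "wy": 0, "wz": 0, "gripper": 1}, {"dx": 0.0945, "dy": 0, "dz": -0.019, "wx": 0, "wy": 0, "wz": 0, "gripper": 1}, {"dx": 0.0945, "dy": 0, "dz": -0.022, "wx": 0, "wy": 0, "wz": 0, "gripper": 1}, {"dx": 0.0945, "dy": 0, "dz": -0.022, "wx": 0, "wy": 0, "wz": 0, "gripper": 1}]'

```text
clock: 9.6
position: [508.8, 43.1, 57.0]
ee_rot: [-0.548, 0.445, 0.549, 0.447]
contact_force: [-0.1, 0.1, 0.1]
gripper_width: -0.3
```

```bash
python3 look.py w11
```

```text
t 9.6 pos [508.8  43.1  57. ] r,ang 204.4 101.5 zang 101.8 F [-0.1  0.1  0.1]
```

View pics/w11.png

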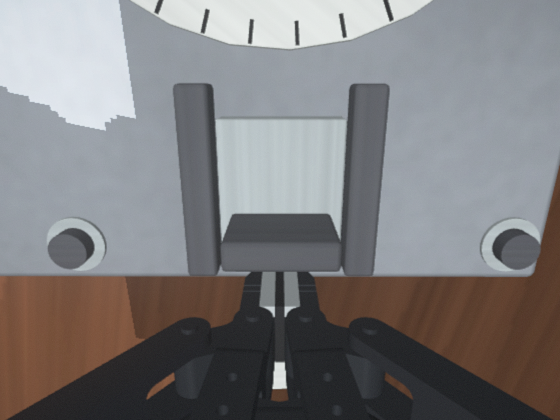

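>>> arm_command --rows '[{"dx": 0, "dy": 0, "dz": -0.003, "wx": 0, "wy": 0, "wz": 0, "gripper": 1}, {"dx": 0, "dy": 0, "dz": -0.006, "wx": 0, "wy": 0, "wz": 0, "gripper": 1}, {"dx": 0, "dy": 0, "dz": -0.009, "wx": 0, "wy": 0, "wz": 0, "gripper": 1}, {"dx": 0, "dy": 0, "dz": -0.012, "wx": 0, "wy": 0, "wz": 0, "gripper": 1}, {"dx": 0, "dy": 0, "dz": -0.015, "wx": 0, "wy": 0, "wz": 0, "gripper": 1}, {"dx": 0, "dy": 0, "dz": -0.018, "wx": 0, "wy": 0, "wz": 0, "gripper": 1}, {"dx": 0, "dy": 0, "dz": -0.02, "wx": 0, "wy": 0, "wz": 0, "gripper": 1}, {"dx": 0, "dy": 0, "dz": -0.022, "wx": 0, "wy": 0, "wz": 0, "gripper": 1}]'

```text
clock: 10.45
position: [513.5, 21.7, 56.9]
ee_rot: [-0.549, 0.445, 0.549, 0.447]
contact_force: [-0.7, 2.8, 2.0]
gripper_width: 0.0
```

```bash
python3 look.py w12
```

```text
t 10.45 pos [513.5  21.7  56.9] r,ang 182.4 101.4 zang 101.8 F [-0.7  2.8  2. ]
```

View pics/w12.png

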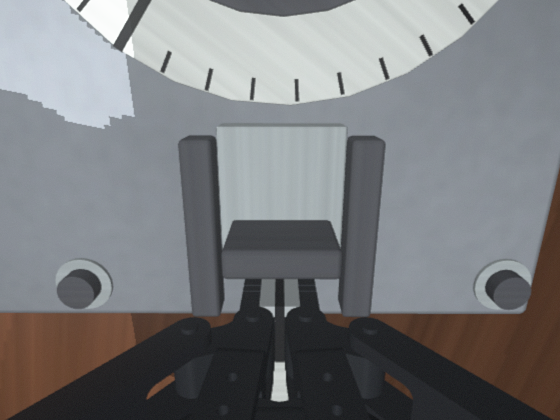

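>>> arm_command --rows '[{"dx": 0, "dy": 0, "dz": -0.001, "wx": 0, "wy": 0, "wz": 0, "gripper": 1}, {"dx": 0, "dy": 0, "dz": -0.002, "wx": 0, "wy": 0, "wz": 0, "gripper": 1}, {"dx": 0, "dy": 0, "dz": -0.003, "wx": 0, "wy": 0, "wz": 0, "gripper": 1}, {"dx": 0, "dy": 0, "dz": -0.004, "wx": 0, "wy": 0, "wz": 0, "gripper": 1}, {"dx": 0, "dy": 0, "dz": -0.004, "wx": 0, "wy": 0, "wz": 0, "gripper": 1}, {"dx": 0, "dy": 0, "dz": -0.004, "wx": 0, "wy": 0, "wz": 0, "gripper": 1}, {"dx": 0, "dy": 0, "dz": -0.004, "wx": 0, "wy": 0, "wz": 0, "gripper": 1}, {"dx": 0, "dy": 0, "dz": -0.004, "wx": 0, "wy": 0, "wz": 0, "gripper": 1}]'

```text
clock: 11.3
position: [514.1, 17.9, 56.8]
ee_rot: [-0.548, 0.445, 0.549, 0.447]
contact_force: [-2.0, 4.9, 1.8]
gripper_width: 0.4
```

>>> arm_command --rows '[{"dx": 0, "dy": 0, "dz": -0.001, "wx": 0, "wy": 0, "wz": 0, "gripper": 1}, {"dx": 0, "dy": 0, "dz": -0.002, "wx": 0, "wy": 0, "wz": 0, "gripper": 1}, {"dx": 0, "dy": 0, "dz": -0.003, "wx": 0, "wy": 0, "wz": 0, "gripper": 1}, {"dx": 0, "dy": 0, "dz": -0.003, "wx": 0, "wy": 0, "wz": 0, "gripper": 1}, {"dx": 0, "dy": 0, "dz": -0.003, "wx": 0, "wy": 0, "wz": 0, "gripper": 1}, {"dx": 0, "dy": 0, "dz": -0.003, "wx": 0, "wy": 0, "wz": 0, "gripper": 1}, {"dx": 0, "dy": 0, "dz": -0.003, "wx": 0, "wy": 0, "wz": 0, "gripper": 1}, {"dx": 0, "dy": 0, "dz": -0.003, "wx": 0, "wy": 0, "wz": 0, "gripper": 1}]'

```text
clock: 12.1
position: [514.3, 17.7, 56.9]
ee_rot: [-0.548, 0.444, 0.55, 0.448]
contact_force: [-5.5, 17.5, 4.6]
gripper_width: -0.2
```

```bash
python3 look.py w13
```

```text
t 12.1 pos [514.3  17.7  56.9] r,ang 178.4 101.4 zang 101.8 F [-5.5 17.5  4.6]
```

View pics/w13.png

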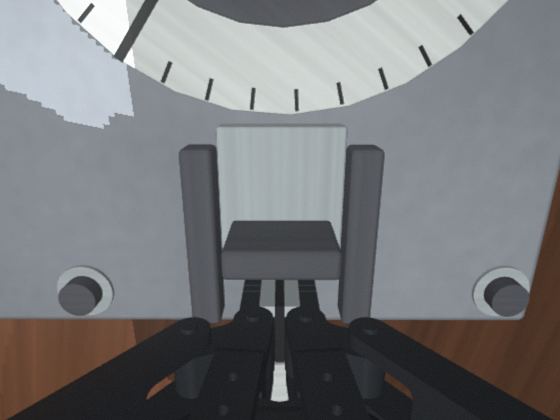

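>>> arm_command --rows '[{"dx": 0, "dy": 0, "dz": 0.01, "wx": 0, "wy": 0, "wz": 0, "gripper": 1}, {"dx": 0, "dy": 0, "dz": 0.025, "wx": 0, "wy": 0, "wz": 0, "gripper": 1}, {"dx": -0.03, "dy": 0, "dz": 0.025, "wx": 0, "wy": 0, "wz": 0, "gripper": 1}, {"dx": -0.07, "dy": 0, "dz": 0.0, "wx": 0, "wy": 0, "wz": 0, "gripper": 1}, {"dx": -0.11, "dy": 0, "dz": -0.03, "wx": 0, "wy": 0, "wz": 0, "gripper": 1}, {"dx": -0.13, "dy": 0, "dz": -0.05, "wx": 0, "wy": 0, "wz": 0, "gripper": 1}, {"dx": -0.13, "dy": 0, "dz": -0.05, "wx": 0, "wy": 0, "wz": 0, "gripper": 1}, {"dx": -0.13, "dy": 0, "dz": -0.05, "wx": 0, "wy": 0, "wz": 0, "gripper": 1}]'

```text
clock: 12.95
position: [523.4, -32.5, 186.0]
ee_rot: [-0.547, 0.445, 0.55, 0.448]
contact_force: [-0.6, 1.2, 0.3]
gripper_width: 0.1
```

```bash
python3 look.py w14;  python3 -c "
from meas import *;import pickle
s,i=pickle.load(open('w14.pkl','rb'));A=axisfit(s,i,(549.66,-157.15));p,th,r=polar(s,i,A,None)
k=(th>30)&(th<90);cv2.imwrite('pics/w14z.png',cv2.resize(p[:,k][:,:,::-1],None,fx=6,fy=2.8))"
```

```text
t 12.95 pos [523.4 -32.5 186. ] r,ang 127.4 101.9 zang 101.7 F [-0.6  1.2  0.3]
axis [ 550.   -156.57   77.11] 74 res 0.1
```

View pics/w14.png

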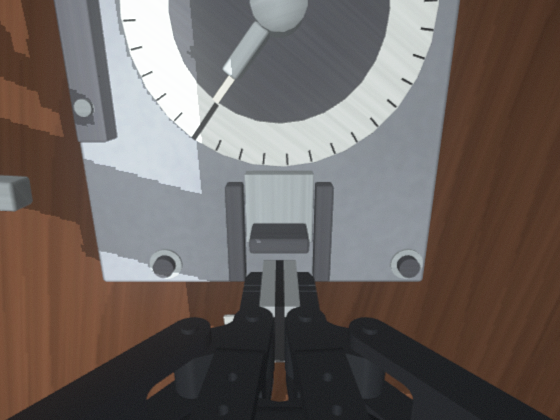

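View pics/w14z.png

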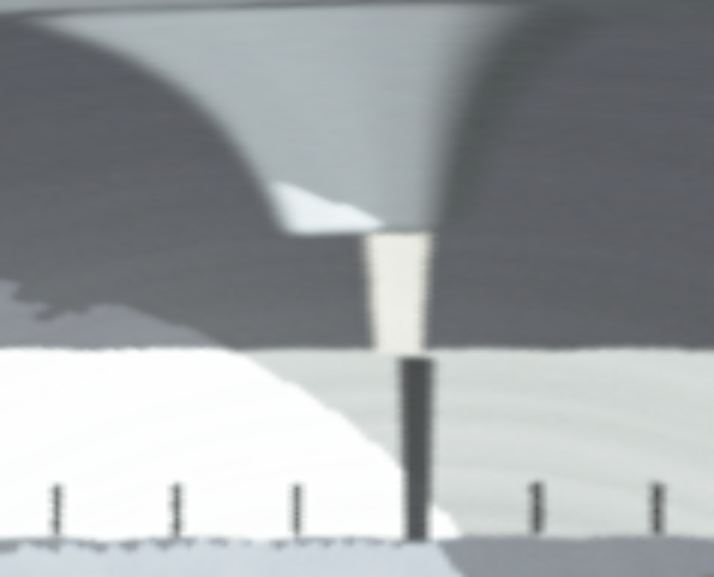

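```bash
python3 - <<'E'
from h import *
import pickle
s,i=pickle.load(open('w14.pkl','rb'));A=np.array([550,-157.])
b=np.radians(101.8);e=np.array([np.cos(b),np.sin(b)])
c=cv2.resize(i['img'][160:280,200:360,::-1],None,fx=5,fy=5,interpolation=cv2.INTER_CUBIC);cv2.imwrite('pics/w14t.png',c)
for v in (235,238,251):print(v,(unproj(i,[(280,v)],78,s)[0][:2]-A)@e)
g=i['img']
# line directions fit: index & long-line centroid via threshold in local polar
from meas import polar
for n in ('w9','w14'):
    s,i=pickle.load(open(n+'.pkl','rb'))
    A=np.array([550.1,-157.])
    p,th,r=polar(s,i,A,None);p=p.astype(float).mean(2)
    k=(th>55)&(th<75)
    for rr in (70,74,76.):
        v=p[np.argmin(abs(r-rr))][k];w=np.clip(v-v.min()-60,0,None);print(n,'idx',rr,(w@th[k]/w.sum()).round(2))
    for rr in (81,84,88.):
        v=p[np.argmin(abs(r-rr))][k];w=np.clip(110-v,0,None);print(n,'ll',rr,(w@th[k]/w.sum()).round(2))
E
```

```text
235 152.9163762428751
238 155.26640720609504
251 165.60045557482172
w9 idx 70 63.76
w9 idx 74 63.74
w9 idx 76.0 63.79
w9 ll 81 64.83
w9 ll 84 64.92
w9 ll 88.0 64.88
w14 idx 70 63.59
w14 idx 74 63.7
w14 idx 76.0 63.71
w14 ll 81 65.2
w14 ll 84 65.21
w14 ll 88.0 65.16
```

View pics/w14t.png

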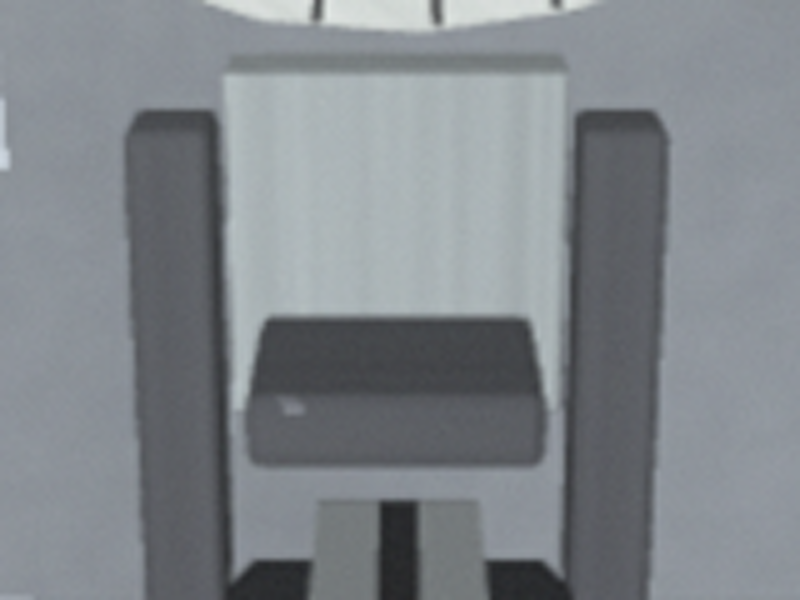

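```bash
python3 - <<'E'
from bench import arm
s=arm.read_state();print(s['clock'],s['contact_force'].round(1),abs(s['joint_vel']).max());print(arm.job_done())
E
```

```text
13.0 [-0.5 -0.5 -0.4] 0.015828912523847334
the job is handed in; nothing more can be done
None
```

I set the dial to the long line and pushed the clamp slide home, then handed the job in at 13.0 s of the 51 s allowed. No verdict was reported.

- **Dial:** I pushed the bar about 112° anticlockwise with the closed fingertips. Two later camera checks put the index 1.1° and 1.5° short of the long line, about 1.5 to 2.1 mm at the rim. That is inside the 4 mm limit but not dead centre. The checks differ by about 0.4°; I left the dial as it was.
- **Clamp slide:** I pushed the tab's outer face until it stopped moving and the force rose from about 3 N to about 18 N. The last picture showed the tab about 23.4 mm further in than before. Its start position wasn't measured, so I rely on the stop contact to say it is fully home.
- **Finish:** The gripper ended about 186 mm above the bench, clear of everything, with force readings near zero. I did not notice touching any loose tools or parts, but I did not measure their positions again at the end.

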